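# Close the coolant tank's filler neck

## Task

Close the blue coolant tank: set the yellow cap level on its filler neck, turn it backwards (anticlockwise from above) until its lugs drop into the thread, then screw it down clockwise until it is fully home against its stop. Turn and press gently: never force the cap when it sticks on a stop or against the neck. Leave the cap on, let go of it, and leave the hammer and the nail tin where they are.

Things in the scene. Friction and masses are not known exactly. Their poses are not given: they have to be found in the camera images.
- cap_grip (a point): Centre of the black cross bar of the yellow cap's T-shaped grip: 56 mm long (this frame's x), 16 thick (y), 24 high (z up), on a 22 mm thick stem with 14 mm free between the bar's underside and the cap's flat top. The cap, about 0.2 kg, 81 mm across, stands upright on the bench; its rim lies 55 mm below this point.
- cap_rim (a point): Centre of the cap's lower rim, axes as cap_grip. Inside the rim are four black lugs, 14 degrees wide and 3.5 mm high, centred on the x and y axes, flush with the rim.
- neck_base (a point): Centre of the aluminium filler neck's foot on the blue tank's flat top, 75 mm above the bench, z up, y along the tank's long side. The neck is 58 mm across, its thread 69; a chamfer at its top, 23 to 29 mm up, centres the cap (1.5 mm play). cap_rim is 22 mm above this point with its lugs on the stop teeth, 18.5 riding on the thread ring, about 10 dropped in the slots, 6 to 7.5 fully home.
- ring_top (a point): Centre of the thread ring's flat top, 18.5 mm above neck_base; axes are the tank's. Every 90 degrees the ring has a 22 degree wide slot, with a stop tooth (3.5 mm high, 7 degrees wide) on its anticlockwise side: lugs reach a slot only by turning the cap backwards (anticlockwise from above), at most 85 degrees. How the slots stand round the neck differs every time and is not given.
- thread_end (a point): On the neck's axis, 7.5 mm above neck_base: where cap_rim comes to lie. From the slots, some 58 to 76 degrees clockwise draw the cap down the last 3 to 4 mm; then the lugs meet a hard stop. Turning takes about 0.05 to 0.25 N m up to there. More than 35 N between cap and neck counts as forcing; that is some 0.6 to 0.7 N m against a stop.
- seal_plate (a joint): Black rubber sealing plate in the neck's mouth, 38 mm across, its top 36 mm above neck_base; 0 m at rest, negative when pressed down by the cap's inside (25 mm above cap_rim). Its spring gives 2.2 N per mm: it pushes the cap up with about 8 N when home.
- claw_hammer: Claw hammer lying on the bench behind the cap, 116 x 298 x 27 mm; a bystander. Origin at the middle of its underside.
- nail_tin: Open grey tin, 75 mm across, 82 mm high, left of the cap; a bystander. Origin at the middle of its underside.
Not all that is in view belongs to the job. Several things look just like the part that bears cap_grip: the one meant starts farthest to the robot's left.

How it is judged:
By the outcome, as a careful person would: the job done as asked, in the order asked, and still so for the second after the job is handed in, with the robot touching nothing.
It also fails if it takes over 72 s, if anything falls off the work surface, if the arm or the gripper's body presses on something with over 40 N, if the wrist force passes 120 N, or if a joint passes its speed limit or range.

## Robot

A 6-joint arm with a two-finger parallel gripper is mounted at the origin on a cart in front of the work surface, level with it; the furniture and walls round the work are solid. World frame = base frame: x ahead of the robot, y to its left, z up, the work surface at z = 0. Lengths are in mm, angles in rad, forces in N, time in s.
With the tool pointing down it reaches from about 275 to 750 mm from the base axis. Payload 10.2 kg.
Tool frame: the origin (TCP) lies on the centre line of the jaws, within the pads' length; the fingertips stand 17 mm ahead of it and the grasp point (between the pads) lies 2 mm behind it (ctrl.tip_extent is the distance from the TCP to the fingertips, in mm); z points along the fingers, y is the line along which they close (so a half turn about z gives the same grasp; the last joint's range is limited). The gripper opens to 85 mm and grips with 20 to 120 N. Pads are 22 mm wide; open, the fingers measure 114 mm over their backs; the gripper's body (76 mm by 85 mm) begins 54 mm behind the grasp point. The pads swing forward as they close: fully open they stand 13 mm farther back than shut.
Start: joints at [0.965, 0.313, 1.498, -0, 1.331, -0.223], TCP at [196.111, 487.003, 248.294] pointing down, gripper open.
Joint ranges: [-2.94, 2.94], [-0.97, 2.17], [0.19, 2.56], [-1.23, 4.37], [0.02, 3.11], [-2.88, 2.88]. Speed limits (rad/s): [2.39, 2.39, 3.01, 3.14, 3.14, 3.14].

## Interface

Orientations are given as a unit quaternion [w, x, y, z].
In Python, from rig import sensors, capture, ctrl, cut_out, place_of gives the robot as it stands.
- The arm moves only by the shell command python3 -m jog 'ROWS' [FORCE]. ROWS is JSON, a list of rows, each a list of 3 entries, a list of its own where there are three numbers: the shift along the world's x, y, z in mm, then the turn, a rotation vector about the world's x, y, z in degrees, then the closure, from 0 (fully open) to 1 (shut). A call has exactly 8 rows; each row is the pose to reach, as a shift and turn from the pose commanded when the call began; what a row does not reach only later rows make up. A row lasts 1/12 s, in which the tool goes at most 41.7 mm and 7.16 degrees, less where a joint would pass 70% of its speed; a pose out of reach is approached as far as the arm can. A call with a gripper value outside its range is refused whole. The fingers move at their own pace and stop on an object; FORCE is the grip in N (left out, the last holds). Time passes only in rows, so rows that repeat a pose let the fingers close, or fill a call up. It gives the time, the measured TCP pose, the force and the opening at its end, in the units of the state.
- sensors.sense(): the state, without advancing time (a new reading comes with each control period).
- capture(name): name is "side" or "top" or "wrist"; returns a dict with "color" (384x512x3 uint8, blue, green, red), "z_map" (384x512 float32, mm along the optical axis (not along the pixel's ray), 0 where there is no reading), "camera_matrix" (3x3 intrinsics, pixels), "k1" (the pictures are not rectified: a ray, as slopes to the right and down, at radius r is drawn at 1 + k1 r^2 times it, then the intrinsics apply), "R" (3x3) and "t" (3): a world point X has camera coordinates R X + t. Camera axes: x right, y down, z forward; pixel columns grow to the right and rows downward; lengths in mm; the calibration is good to about 2 mm. A picture is of the moment at which its call begins.
- ctrl.finish_job(): hands the job in, once; it reports no verdict.
Trained networks look in a picture, given as the dict that the camera call returned (one of the last four; its "shot" number tells which), for a name from the list of things; names that differ only in an ending like _2 or _b are one class to them, and where a whole thing is asked for, a point or a joint stands for the part that bears it (a point fixed in the world has none). Each returns a list of dicts, best first, with "p" (0 to 1); they miss things now and then, are a little off and sometimes report something else, mostly with a low value. They report only what shows in the picture. A call takes as long as a camera call. They do not tell look-alikes from the thing itself.
- cut_out(picture, query): "region" (384x512 bool, what is visible of it) and "box" ([left, top, right, bottom] in pixels, round what is visible of it).
- place_of(picture, query): "centre" ([row, column] in pixels: a listed point, or the origin of a listed thing).
The state is a dict: "time_s": time; "joints": joint angles; "dq": joint speeds; "tau": joint torques, N m; "eef_pos": TCP position; "ee_rot": TCP orientation; "force": force on the tool from outside, world axes, zero at the start; "wrist_torque": the same for the moment, N m; "grip_width": opening from 0.0 (shut) to 1.0 (fully open).
Only numpy, scipy, OpenCV 4.12 (cv2) and the standard library are available. Lean on these libraries where they do the work, as an engineer would, in place of code of your own. Each camera call takes 0.05 s, during which the arm holds its last target. There are 200 camera calls.

## Working session

There is one attempt and no reset: what is moved stays moved. The work goes in short steps, Python scripts to look and compute and a shell command to move; the robot and the scene stay as the last step left them, time stands still between calls to the robot, and variables do not carry over. Pictures are saved under pics/ and viewed, on a budget of 10 in all, crops included, one or two more only if the job needs it, and the job is handed in when it is done.

```bash
ls; mkdir -p pics; cat > h.py <<'E'
import numpy as np, cv2
from rig import sensors, capture, ctrl, cut_out, place_of
def ray(p,r,c):
    K=p["camera_matrix"];k=p["k1"]
    d=np.array([(c-K[0,2])/K[0,0],(r-K[1,2])/K[1,1]]);s=d.copy()
    for _ in range(20): s=d/(1+k*(s@s))
    return np.array([s[0],s[1],1.])
def w(p,r,c,z):  # camera depth z
    return p["R"].T@(ray(p,r,c)*z-p["t"])
def onplane(p,r,c,h):
    d=p["R"].T@ray(p,r,c);o=-p["R"].T@p["t"]
    return o+d*(h-o[2])/d[2]
def cloud(p,m=None):
    z=p["z_map"];m=(z>0)&(m if m is not None else True)
    rr,cc=np.nonzero(m);K=p["camera_matrix"]
    d=np.stack([(cc-K[0,2])/K[0,0],(rr-K[1,2])/K[1,1]],1);s=d.copy()
    for _ in range(20): s=d/(1+p["k1"]*(s**2).sum(1,keepdims=True))
    X=np.c_[s,np.ones(len(s))]*z[rr,cc][:,None]
    return (X-p["t"])@p["R"],rr,cc
def proj(p,X):
    c=p["R"]@np.asarray(X,float)+p["t"];s=c[:2]/c[2];s=s*(1+p["k1"]*(s@s));K=p["camera_matrix"]
    return K[0,0]*s[0]+K[0,2],K[1,1]*s[1]+K[1,2]
E
python3 - <<'E'
from h import *
np.set_printoptions(precision=1,suppress=True)
ims=[]
for n in ["top","side","wrist"]:
    p=capture(n);ims.append(p["color"]);print(n,"cam at",-p["R"].T@p["t"])
    for q in ["cap_grip","cap_rim","neck_base","ring_top","seal_plate","claw_hammer","nail_tin"]:
        for o in place_of(p,q)[:4]:
            r,c=o["centre"]
            z=p["z_map"][min(383,max(0,int(r))),min(511,max(0,int(c)))]
            h={"cap_grip":55,"cap_rim":0,"neck_base":75,"ring_top":93.5,"seal_plate":111}.get(q,0)
            print(q,round(o["p"],2),np.array(o["centre"]),"depth",w(p,r,c,z) if z>0 else None,"plane",onplane(p,r,c,h))
cv2.imwrite("pics/a.png",cv2.resize(np.hstack(ims[:2]),(800,300)))
cv2.imwrite("pics/top.png",ims[0]);cv2.imwrite("pics/side.png",ims[1])
cv2.imwrite("pics/wrist.png",ims[2])
print(sensors.sense())
E
```

```text
pics
top cam at [ 484.8 -180.  1029.1]
cap_grip 0.74 [203.1 325.7] depth [ 550.5 -333.7  112.7] plane [ 554.6 -343.4   55. ]
cap_grip 0.73 [161.4 222.3] depth [660.4 -85.8  63.4] plane [661.9 -84.9  55. ]
cap_grip 0.65 [265.5 317.7] depth [ 402.2 -318.4   66.5] plane [ 401.3 -320.1   55. ]
cap_grip 0.55 [266.5 368.6] depth [ 398.8 -442.3   65.2] plane [ 397.9 -445.1   55. ]
cap_rim 0.86 [261.8 363.1] depth [ 407.3 -438.9   28.1] plane [ 405.1 -446.2    0. ]
cap_rim 0.7 [165.5 225.2] depth [652.8 -91.5  46.4] plane [660.8 -87.3   0. ]
cap_rim 0.67 [264.1 314.1] depth [ 405.6 -309.8   66.1] plane [ 400.2 -318.7    0. ]
neck_base 0.61 [207.7 321.1] depth [ 539.8 -322.6  113. ] plane [ 542.  -328.5   75. ]
ring_top 0.6 [204.  325.3] depth [ 548.7 -333.4  108.9] plane [ 549.7 -335.9   93.5]Traceback (most recent call last):
  File "<stdin>", line 7, in <module>
ValueError: it knows: cap_grip, cap_rim, claw_hammer, nail_tin, neck_base, ring_top, thread_end
```

```bash
python3 - <<'E'
from h import *
np.set_printoptions(precision=1,suppress=True)
ims=[]
for n in ["top","side","wrist"]:
    p=capture(n);ims.append(p["color"]);print(n,"cam at",-p["R"].T@p["t"])
    for q in ["cap_grip","neck_base","ring_top","claw_hammer","nail_tin"]:
        for o in place_of(p,q)[:4]:
            r,c=o["centre"]
            h={"cap_grip":55,"neck_base":75,"ring_top":93.5}.get(q,0)
            print(q,round(o["p"],2),np.array(o["centre"]),"plane",onplane(p,r,c,h))
cv2.imwrite("pics/top.png",ims[0]);cv2.imwrite("pics/side.png",ims[1])
cv2.imwrite("pics/wrist.png",ims[2])
s=sensors.sense();print({k:np.array(v) for k,v in s.items()})
E
```

```text
top cam at [ 484.8 -180.  1029.1]
cap_grip 0.97 [262.3 317.9] plane [ 409.  -320.7   55. ]
cap_grip 0.87 [269.8 370.1] plane [ 389.9 -448.5   55. ]
neck_base 0.58 [208.6 321.3] plane [ 539.8 -329.    75. ]
neck_base 0.24 [205.4 324.5] plane [ 547.6 -337.    75. ]
claw_hammer 0.83 [133.2 243.6] plane [ 748.3 -136.6    0. ]
nail_tin 0.81 [160.2 165.6] plane [676.2  71.9   0. ]
nail_tin 0.47 [205.6 319.8] plane [ 552.1 -336.9    0. ]
side cam at [   32.3 -1221.1   929.7]
cap_grip 0.85 [245.3 227.7] plane [ 408.7 -318.    55. ]
cap_grip 0.84 [175.4 270.7] plane [669.7 -77.2  55. ]
cap_grip 0.73 [277.  243.4] plane [ 394.6 -442.    55. ]
neck_base 0.65 [227.5 273.5] plane [ 540.4 -330.1   75. ]
ring_top 0.88 [221.2 276.8] plane [ 550.1 -330.3   93.5]
claw_hammer 0.75 [194.  298.7] plane [ 738.4 -141.7    0. ]
nail_tin 0.82 [165.8 248.9] plane [670.9  83.1   0. ]
wrist cam at [129.7 514.6 373.6]
{'time_s': array(1.1), 'joints': array([ 1. ,  0.3,  1.5, -0. ,  1.3, -0.2]), 'dq': array([-0.,  0.,  0., -0.,  0.,  0.]), 'tau': array([ -0. , -41.2, -26. ,  -0. ,   0. ,   0. ]), 'eef_pos': array([196.1, 487. , 248.3]), 'ee_rot': array([-0. ,  0.2,  1. , -0. ]), 'force': array([-0. , -1.4,  0. ]), 'wrist_torque': array([-0.,  0., -0.]), 'grip_width': array(1.)}
```

View pics/top.png

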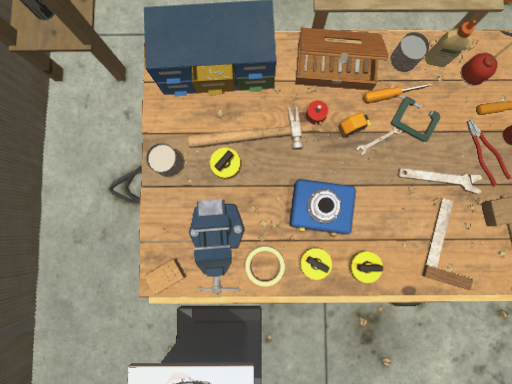

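View pics/side.png

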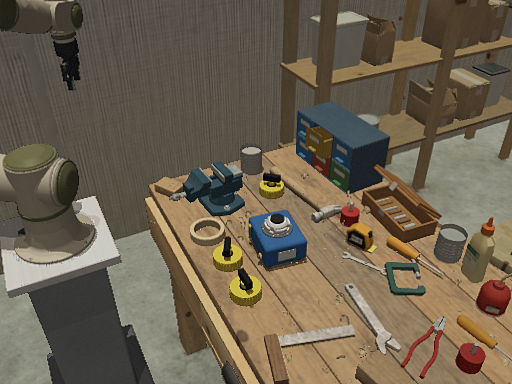

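The top view shows the left-most yellow cap at about (col 225, row 162), the tank and neck at (324, 206), and the two look-alike caps at (317, 264) and (367, 267). The hammer lies behind the cap at (240, 135) and the nail tin is at (165, 160). The side view agrees.

```bash
python3 - <<'E'
from h import *
np.set_printoptions(precision=1,suppress=True)
for n in ["top","side"]:
    p=capture(n);X,rr,cc=cloud(p);col=p["color"][rr,cc].astype(int)
    m=(np.hypot(X[:,0]-664,X[:,1]+84)<45)&(X[:,2]>50)&(X[:,2]<80)&(col.max(1)<90)
    P=X[m];c=P.mean(0);u,s,v=np.linalg.svd(P[:,:2]-c[:2]);print(n,"bar",m.sum(),c,"ang",np.degrees(np.arctan2(v[0,1],v[0,0])),s/np.sqrt(m.sum()))
    b=(X[:,2]>60)&(X[:,2]<90)&(np.hypot(X[:,0]-545,X[:,1]+335)<130)&(col[:,0]>col[:,2]+50)
    r=cv2.minAreaRect(X[b][:,:2].astype(np.float32));print("tank",b.sum(),r,X[b][:,2].mean())
    o=(np.hypot(X[:,0]-545,X[:,1]+335)<45)&(X[:,2]>85);print("neck",X[o].mean(0),o.sum())
E
python3 -m jog '[[[10,-40,30],[0,0,0],0],[[30,-80,60],[0,0,0],0],[[60,-120,80],[0,0,0],0],[[90,-160,80],[0,0,0],0],[[120,-200,80],[0,0,0],0],[[150,-240,80],[0,0,0],0],[[180,-270,80],[0,0,0],0],[[210,-300,80],[0,0,0],0]]'
```

```text
top bar 149 [662.8 -89.6  65.8] ang 138.6348550528082 [15.3  4.8]
tank 1853 ((546.6180419921875, -333.724853515625), (144.86163330078125, 116.5500259399414), 81.8641128540039) 75.22423227617449
neck [ 545.5 -333.2  102.9] 644
side bar 117 [664.1 -92.9  60.9] ang -41.37047635362292 [16.4  4.5]
tank 954 ((545.3507690429688, -338.291259765625), (148.44317626953125, 116.4218978881836), 82.54248809814453) 74.53779810304312
neck [ 542.  -345.3  101.8] 378
time_s: 1.92
eef_pos: [368.6, 227.1, 328.1]
ee_rot: [0.001, 0.19, 0.982, 0.0]
force: [0.2, 1.0, 0.0]
grip_width: 0.999
```

```bash
python3 -m jog '[[[30,-34,0],[0,0,-2.5],0],[[60,-68,0],[0,0,-5],0],[[92,-102,0],[0,0,-7.5],0],[[122,-136,-10],[0,0,-10],0],[[152,-170,-25],[0,0,-12.5],0],[[184,-204,-40],[0,0,-15],0],[[214,-238,-60],[0,0,-17],0],[[244,-272,-78],[0,0,-19.5],0]]'
python3 -m jog '[[[0,0,0],[0,0,0],0],[[0,0,0],[0,0,0],0],[[0,0,0],[0,0,0],0],[[0,0,0],[0,0,0],0],[[0,0,0],[0,0,0],0],[[0,0,0],[0,0,0],0],[[0,0,0],[0,0,0],0],[[0,0,0],[0,0,0],0]]'
cat > bar.py <<'E'
from h import *
np.set_printoptions(precision=2,suppress=True)
p=capture("wrist");cv2.imwrite("pics/w1.png",p["color"])
X,rr,cc=cloud(p);col=p["color"][rr,cc].astype(int)
m=(np.hypot(X[:,0]-664,X[:,1]+88)<45)&(X[:,2]>58)&(X[:,2]<80)&(col.max(1)<110)
P=X[m];print(m.sum(),"bar",cv2.minAreaRect(P[:,:2].astype(np.float32)),P[:,2].max(),np.median(P[:,2]))
c=P.mean(0);v=np.linalg.svd(P[:,:2]-c[:2],full_matrices=False)[2];print(c,np.degrees(np.arctan2(v[0,1],v[0,0])))
y=(np.hypot(X[:,0]-664,X[:,1]+88)<60)&(col[:,2]>120)&(col[:,0]<60)&(X[:,2]>15)&(X[:,2]<45)
print("cap",cv2.minEnclosingCircle(X[y][:,:2].astype(np.float32)),np.percentile(X[y][:,2],[5,50,95]))
for o in place_of(p,"cap_grip")[:2]: print(o["p"],onplane(p,*o["centre"],55))
print("cam",-p["R"].T@p["t"],p["R"][2])
E
python3 bar.py
```

```text
time_s: 2.58
eef_pos: [585.1, -13.5, 265.5]
ee_rot: [0.0, 0.355, 0.935, 0.0]
force: [0.0, 1.1, -0.2]
grip_width: 0.998
time_s: 3.25
eef_pos: [583.9, -11.3, 266.5]
ee_rot: [0.0, 0.353, 0.935, 0.0]
force: [-0.8, 0.5, -0.0]
grip_width: 1.001
508 bar ((665.0977172851562, -86.88694763183594), (15.443148612976074, 55.495399475097656), 48.72042465209961) 68.7081731087663 66.30137527085898
[664.09 -85.32  65.94] -41.29123640353379
cap ((665.851318359375, -86.66715240478516), 40.00865936279297) [27.16 28.55 29.96]
0.9 [674.04 -88.51  55.  ]
cam [530.23  37.02 391.76] [ 0.21 -0.19 -0.96]
```

View pics/w1.png

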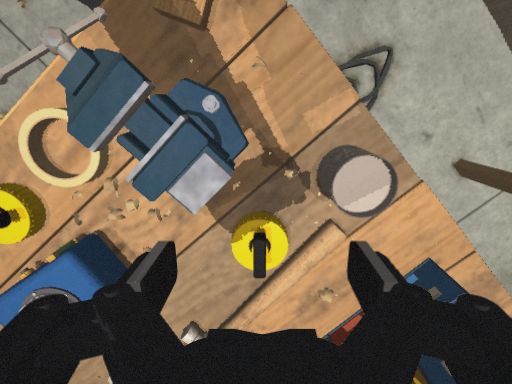

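The wrist view shows the target cap at (259, 243). Its bar runs up and down the image, between the fingers, with the nail tin at (360, 183) and the hammer handle to the lower right. The fit gives a centre of (665.3, -86.8) and a bar angle of -41.3°.

```bash
python3 -m jog '[[[15,-14,-15],[0,0,0],0],[[30,-28,-35],[0,0,0],0],[[45,-42,-55],[0,0,0],0],[[60,-56,-75],[0,0,0],0],[[75,-70,-95],[0,0,0],0],[[81,-75.5,-115],[0,0,0],0],[[81,-75.5,-135],[0,0,0],0],[[81,-75.5,-145],[0,0,0],0]]'
python3 -m jog '[[[0,0,0],[0,0,0],0],[[0,0,0],[0,0,0],0],[[0,0,0],[0,0,0],0],[[0,0,0],[0,0,0],0],[[0,0,0],[0,0,0],0],[[0,0,0],[0,0,0],0],[[0,0,0],[0,0,0],0],[[0,0,0],[0,0,0],0]]'
sed -i 's/w1.png/w2.png/' bar.py; python3 bar.py; python3 -c "
from rig import sensors;s=sensors.sense();print(s['joints'],s['ee_rot'])"
```

```text
time_s: 4.02
eef_pos: [664.3, -87.3, 118.0]
ee_rot: [-0.002, 0.354, 0.935, -0.0]
force: [-0.4, 0.3, -0.4]
grip_width: 0.998
time_s: 4.68
eef_pos: [665.1, -87.2, 121.4]
ee_rot: [0.0, 0.354, 0.935, 0.0]
force: [0.2, 0.1, 0.0]
grip_width: 1.005
1845 bar ((666.098876953125, -87.16098022460938), (15.97168254852295, 55.478919982910156), 48.285865783691406) 68.491894003871 66.31089041968389
[664.43 -85.68  66.1 ] -41.281424209301605
cap ((666.4241943359375, -87.63218688964844), 40.47505187988281) [27.1  28.56 29.62]
0.77 [667.23 -88.79  55.  ]
cam [611.44 -38.81 246.63] [ 0.21 -0.19 -0.96]
[-3.04630841e-01  7.42906378e-01  1.15610046e+00 -1.66753002e-05
  1.24254924e+00 -1.15228104e+00] [ 1.87097639e-05  3.53743506e-01  9.35342467e-01 -6.83882731e-06]
```

```bash
python3 -m jog '[[[0.7,0,-15],[0,0,0],0],[[0.7,0,-32],[0,0,0],0],[[0.7,0,-46],[0,0,0],0],[[0.7,0,-57],[0,0,0],0],[[0.7,0,-64],[0,0,0],0],[[0.7,0,-68],[0,0,0],0],[[0.7,0,-68],[0,0,0],0],[[0.7,0,-68],[0,0,0],0]]'
python3 -m jog '[[[0,0,0],[0,0,0],0.4],[[0,0,0],[0,0,0],0.6],[[0,0,0],[0,0,0],0.7],[[0,0,0],[0,0,0],0.8],[[0,0,0],[0,0,0],0.9],[[0,0,0],[0,0,0],1],[[0,0,0],[0,0,0],1],[[0,0,0],[0,0,0],1]]' 30
python3 -m jog '[[[0,0,0],[0,0,0],1],[[0,0,0],[0,0,0],1],[[0,0,0],[0,0,0],1],[[0,0,0],[0,0,0],1],[[0,0,0],[0,0,0],1],[[0,0,0],[0,0,0],1],[[0,0,0],[0,0,0],1],[[0,0,0],[0,0,0],1]]' 60
```

```text
time_s: 5.45
eef_pos: [666.1, -87.3, 53.7]
ee_rot: [0.0, 0.354, 0.935, 0.0]
force: [-0.1, -0.2, -0.8]
grip_width: 1.001
time_s: 6.12
eef_pos: [665.9, -87.2, 53.5]
ee_rot: [0.0, 0.354, 0.935, 0.0]
force: [-0.4, 0.4, 2.8]
grip_width: 0.234
time_s: 6.78
eef_pos: [666.0, -87.2, 53.6]
ee_rot: [0.0, 0.354, 0.935, 0.0]
force: [-1.0, -0.5, 5.5]
grip_width: 0.217
```

```bash
python3 -m jog '[[[0,0,8],[0,0,0],1],[[0,0,20],[0,0,0],1],[[0,0,38],[0,0,0],1],[[0,0,58],[0,0,0],1],[[0,0,80],[0,0,0],1],[[0,0,105],[0,0,0],1],[[0,0,130],[0,0,0],1],[[0,0,150],[0,0,0],1]]'
python3 -m jog '[[[-9,-25,10],[0,0,0],1],[[-18,-60,15],[0,0,0],1],[[-28,-100,20],[0,0,0],1],[[-38,-140,20],[0,0,0],1],[[-48,-180,20],[0,0,0],1],[[-58,-220,20],[0,0,0],1],[[-68,-260,20],[0,0,0],1],[[-76,-293,20],[0,0,0],1]]'
python3 -m jog '[[[0,0,0],[0,0,0],1],[[0,0,0],[0,0,0],1],[[0,0,0],[0,0,0],1],[[0,0,0],[0,0,0],1],[[0,0,0],[0,0,0],1],[[0,0,0],[0,0,0],1],[[0,0,0],[0,0,0],1],[[0,0,0],[0,0,0],1]]'
cat > neck.py <<'E'
from h import *
import sys
np.set_printoptions(precision=2,suppress=True)
p=capture("wrist");X,rr,cc=cloud(p);col=p["color"][rr,cc].astype(int)
cv2.imwrite("pics/"+sys.argv[1],p["color"])
np.savez("neck.npz",X=X,rr=rr,cc=cc,col=col,c=p["color"],R=p["R"],t=p["t"],K=p["camera_matrix"],k1=p["k1"])
for q in ["ring_top","neck_base","thread_end"]:
    for o in place_of(p,q)[:2]: print(q,o["p"],np.array(o["centre"]),onplane(p,*o["centre"],{"ring_top":93.5,"neck_base":75,"thread_end":82.5}[q]))
d=np.hypot(X[:,0]-545,X[:,1]+335)
for lo,hi in [(85,95),(95,100),(100,106),(106,115)]:
    m=(d<50)&(X[:,2]>lo)&(X[:,2]<hi)
    if m.sum()>5: print(lo,hi,m.sum(),cv2.minEnclosingCircle(X[m][:,:2].astype(np.float32)),np.median(X[m],0))
E
python3 neck.py w3.png
```

```text
time_s: 7.45
eef_pos: [665.8, -87.2, 206.0]
ee_rot: [0.001, 0.354, 0.935, 0.0]
force: [-0.9, -0.6, -1.3]
grip_width: 0.215
time_s: 8.12
eef_pos: [588.3, -382.9, 223.9]
ee_rot: [0.0, 0.354, 0.935, -0.0]
force: [1.0, 0.3, -2.0]
grip_width: 0.22
time_s: 8.78
eef_pos: [590.0, -379.8, 223.3]
ee_rot: [0.0, 0.353, 0.935, -0.0]
force: [-0.9, 0.5, -0.7]
grip_width: 0.217
ring_top 0.75 [116.6 269.3] [ 547.01 -332.44   93.5 ]
neck_base 0.23 [136.2 506.3] [ 706.02 -180.49   75.  ]
thread_end 0.9 [120.3 268.3] [ 549.29 -335.25   82.5 ]
thread_end 0.58 [135.6 507.3] [ 701.47 -183.71   82.5 ]
85 95 1039 ((548.5369873046875, -334.0213317871094), 34.62177276611328) [ 545.03 -332.38   93.02]
95 100 627 ((548.7769775390625, -334.0353698730469), 34.191314697265625) [ 544.99 -330.47   98.28]
100 106 1570 ((548.152587890625, -334.06103515625), 27.328563690185547) [ 545.53 -332.45  103.17]
106 115 1766 ((548.4672241210938, -334.16815185546875), 18.822416305541992) [ 548.06 -333.75  110.43]
```

View pics/w3.png

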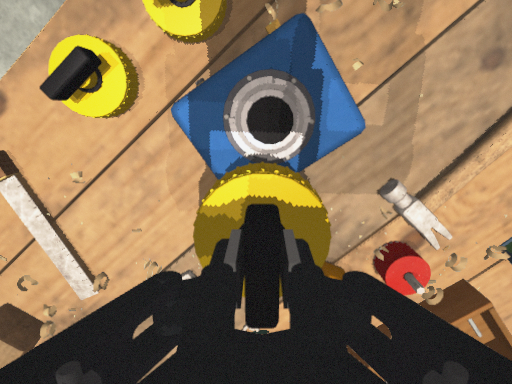

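The held cap is at (262, 230) with the neck fully in view at (269, 118). The teeth show on the ring as darker marks. Next I get the angular profile of the ring from depth.

```bash
python3 - <<'E'
from h import *
d=np.load("neck.npz");X=d["X"];c=np.array([548.3,-334.1])
v=X[:,:2]-c;r=np.hypot(*v.T);a=np.degrees(np.arctan2(v[:,1],v[:,0]))%360
m=(r>30.5)&(r<34)&(X[:,2]>70)
ab=a[m]; z=X[m][:,2]
for k in range(0,90,3):
    row=[]
    for q in range(4):
        s=(ab>=k+90*q)&(ab<k+3+90*q);row.append(f"{np.median(z[s]):.1f}({s.sum()})" if s.sum() else "-")
    print(k,*row)
E
```

```text
0 92.9(9) 93.5(8) 93.3(9) 93.2(6)
3 93.4(8) 92.9(8) 93.0(10) 93.3(7)
6 93.5(7) 93.8(10) 93.1(9) 181.9(32)
9 93.1(8) 92.7(9) 93.0(9) 187.2(60)
12 93.2(7) 93.1(7) 92.7(8) 196.7(41)
15 93.4(9) 93.0(10) 93.3(9) 197.9(24)
18 92.9(8) 93.1(9) 93.0(9) 197.8(26)
21 92.5(10) 92.3(10) 93.3(8) 198.2(27)
24 84.2(6) 84.3(9) 85.0(9) 198.0(24)
27 84.5(6) 84.9(9) 84.9(7) 197.7(25)
30 85.0(7) 84.8(10) 84.4(9) 197.8(25)
33 84.4(7) 84.7(8) 84.6(8) 197.9(23)
36 85.0(7) 84.6(9) 84.9(8) 197.9(26)
39 84.6(7) 84.6(8) 85.0(8) 198.2(29)
42 84.5(4) 84.8(8) 84.3(8) 197.7(24)
45 96.7(8) 96.7(10) 95.3(9) 197.8(31)
48 96.4(8) 96.8(10) 97.2(10) 197.9(26)
51 94.5(8) 95.0(8) 95.9(7) 198.2(26)
54 93.5(9) 93.1(10) 93.3(9) 198.0(27)
57 93.6(9) 93.2(10) 93.4(9) 197.8(25)
60 93.1(9) 92.8(10) 93.1(9) 197.7(28)
63 92.7(8) 92.9(10) 93.2(7) 197.8(27)
66 93.0(9) 93.0(9) 93.6(8) 197.8(28)
69 92.9(9) 93.7(9) 92.4(9) 197.8(30)
72 93.3(8) 93.2(9) 93.2(7) 193.6(47)
75 93.2(9) 93.3(10) 93.2(8) 185.3(52)
78 92.6(9) 93.4(8) 93.0(8) 177.9(17)
81 92.8(9) 93.4(10) 92.8(8) 94.1(8)
84 92.6(9) 93.1(9) 93.3(7) 92.4(7)
87 93.0(9) 93.8(8) 93.0(8) 93.3(8)
```

```bash
python3 - <<'E'
import cv2
im=cv2.imread("pics/w3.png")[60:180,205:330]
cv2.imwrite("pics/w3c.png",cv2.resize(im,None,fx=4.5,fy=4.5,interpolation=cv2.INTER_CUBIC))
E
```

```text
(no output)
```

View pics/w3c.png

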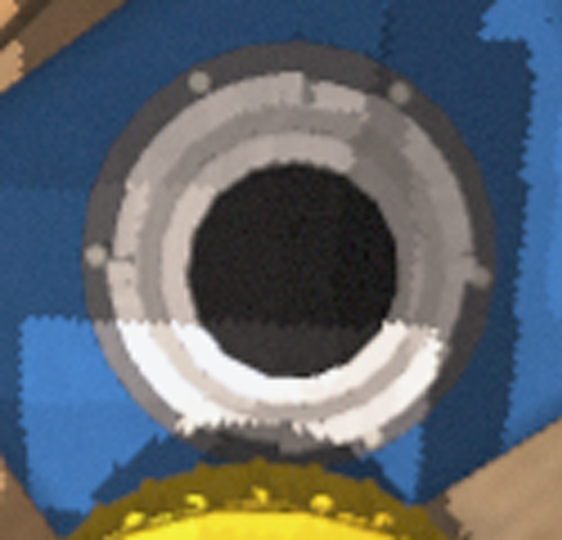

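Slots are centred at 34° (mod 90) with their teeth at 45–52°. The lugs are at 48.7° now, which would put them on the teeth. I'll turn the cap -41° on the way, so the lugs land on plain ring at about 7.7°. That leaves about 26° of backward turning.

```bash
python3 -m jog '[[[-5,5,0],[0,0,-5.5],1],[[-10,12,0],[0,0,-11],1],[[-17,19,-5],[0,0,-16.5],1],[[-24,26,-11],[0,0,-22],1],[[-31,33,-18],[0,0,-27.5],1],[[-37,40,-26],[0,0,-33],1],[[-41,45,-34],[0,0,-38],1],[[-41.7,45.7,-40],[0,0,-41],1]]'
python3 -m jog '[[[0,0,0],[0,0,0],1],[[0,0,0],[0,0,0],1],[[0,0,0],[0,0,0],1],[[0,0,0],[0,0,0],1],[[0,0,0],[0,0,0],1],[[0,0,0],[0,0,0],1],[[0,0,0],[0,0,0],1],[[0,0,0],[0,0,0],1]]'
python3 - <<'E'
from h import *
np.set_printoptions(precision=1,suppress=True)
p=capture("side");X,rr,cc=cloud(p);col=p["color"][rr,cc].astype(int)
cv2.imwrite("pics/s4.png",cv2.resize(p["color"][140:260,200:330],None,fx=4.5,fy=4.5,interpolation=cv2.INTER_CUBIC))
p=capture("wrist");X,rr,cc=cloud(p);col=p["color"][rr,cc].astype(int)
v=X[:,:2]-[548.3,-334.1];r=np.hypot(*v.T)
# cap top outline in wrist view
m=(col[:,2]>100)&(col[:,0]<80)&(X[:,2]>146)&(X[:,2]<156)&(r<55)
print(m.sum(),cv2.minEnclosingCircle(X[m][:,:2].astype(np.float32)),np.median(X[m][:,2]))
A=np.c_[X[m][:,:2],np.ones(m.sum())];print("plane",np.linalg.lstsq(A,X[m][:,2],rcond=None)[0][:2]*57,"deg tilt")
s=sensors.sense();print(s["joints"],s["force"],s["wrist_torque"])
E
```

```text
time_s: 9.65
eef_pos: [547.5, -333.7, 182.8]
ee_rot: [-0.0, 0.66, 0.751, 0.0]
force: [-0.3, -0.6, -1.0]
grip_width: 0.216
time_s: 10.32
eef_pos: [548.1, -334.6, 183.2]
ee_rot: [0.0, 0.659, 0.752, -0.0]
force: [-0.4, 0.1, -1.7]
grip_width: 0.221
562 ((547.5507202148438, -327.53668212890625), 39.5738525390625) 152.62698207953406
plane [ 0.3 -3. ] deg tilt
[-0.7  0.6  1.2 -0.   1.3 -0.9] [-0.2 -0.6 -1.7] [0.  0.  0.1]
```

View pics/s4.png

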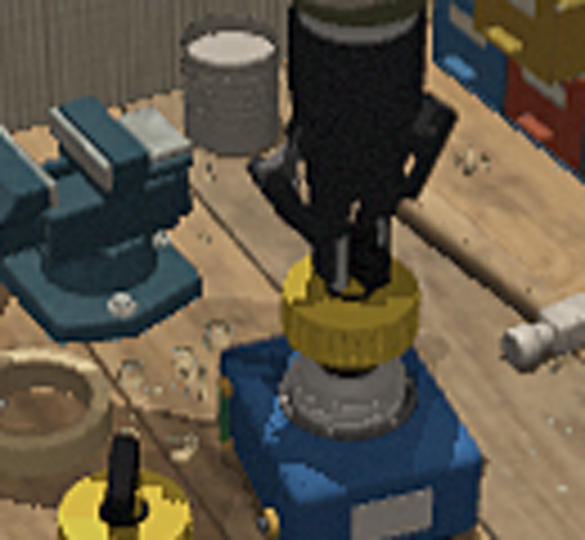

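The cap hangs above the neck and looks level. My height window missed the cap's flat top, so I'm re-measuring centring and tilt.

```bash
cat > tilt.py <<'E'
from h import *
np.set_printoptions(precision=2,suppress=True)
s=sensors.sense();e=np.array(s["eef_pos"]);zt=e[2]-53.6+28.8
for n in ["wrist","side","top"]:
    p=capture(n);X,rr,cc=cloud(p);col=p["color"][rr,cc].astype(int)
    v=X[:,:2]-e[:2];r=np.hypot(*v.T)
    m=(col[:,2]>90)&(col[:,0]<90)&(col[:,2]-col[:,0]>50)&(abs(X[:,2]-zt)<6)&(r<46)
    if m.sum()<20: print(n,"few");continue
    P=X[m][:,:2].astype(np.float32);print(n,m.sum(),cv2.minEnclosingCircle(P),np.median(X[m][:,2]),"exp",zt)
    f=m&(r<36);A=np.c_[X[f][:,:2]-e[:2],np.ones(f.sum())];print("  tilt",np.linalg.lstsq(A,X[f][:,2],rcond=None)[0]*[57,57,1],f.sum())
print(e,s["force"],s["wrist_torque"])
E
python3 tilt.py
```

```text
wrist 6934 ((548.3707275390625, -334.0614318847656), 40.0951042175293) 158.08348518914914 exp 158.34636986282672
  tilt [ -0.03  -0.02 158.15] 5206
side 270 ((546.9736328125, -337.3362121582031), 40.76276397705078) 158.63088559604665 exp 158.34636986282672
  tilt [  0.04   0.6  159.23] 164
top 149 ((536.0958251953125, -325.4703369140625), 28.11509132385254) 159.1219304230241 exp 158.34636986282672
  tilt [ -1.73   1.68 158.11] 137
[ 548.09 -334.51  183.15] [-0.23 -0.58 -1.69] [0.04 0.   0.05]
```

The cap is level to within 0.05° and centred on the neck to within 0.1 mm. Lowering it now.

```bash
python3 -m jog '[[[0,0,-5],[0,0,0],1],[[0,0,-12],[0,0,0],1],[[0,0,-18],[0,0,0],1],[[0,0,-23],[0,0,0],1],[[0,0,-27],[0,0,0],1],[[0,0,-30],[0,0,0],1],[[0,0,-32],[0,0,0],1],[[0,0,-33],[0,0,0],1]]'
python3 -m jog '[[[0,0,-0.5],[0,0,0],1],[[0,0,-1],[0,0,0],1],[[0,0,-1.5],[0,0,0],1],[[0,0,-2],[0,0,0],1],[[0,0,-2.5],[0,0,0],1],[[0,0,-3],[0,0,0],1],[[0,0,-3],[0,0,0],1],[[0,0,-3],[0,0,0],1]]'
```

```text
time_s: 11.23
eef_pos: [548.1, -334.5, 149.9]
ee_rot: [-0.0, 0.659, 0.752, 0.0]
force: [-0.4, -0.5, -1.6]
grip_width: 0.217
time_s: 11.9
eef_pos: [548.1, -334.5, 147.2]
ee_rot: [0.0, 0.659, 0.752, 0.0]
force: [-0.5, 0.3, -1.3]
grip_width: 0.213
```

```bash
python3 -m jog '[[[0,0,-0.2],[0,0,0],1],[[0,0,-0.4],[0,0,0],1],[[0,0,-0.6],[0,0,0],1],[[0,0,-0.8],[0,0,0],1],[[0,0,-0.8],[0,0,0],1],[[0,0,-0.8],[0,0,0],1],[[0,0,-0.8],[0,0,0],1],[[0,0,-0.8],[0,0,0],1]]'
```

```text
time_s: 12.57
eef_pos: [548.2, -334.6, 147.1]
ee_rot: [0.001, 0.659, 0.752, -0.0]
force: [-1.2, 0.8, 5.4]
grip_width: 0.217
```

The cap rests on the ring with about 6 N, at the height expected. Now turning it backwards.

```bash
python3 -m jog '[[[0,0,0],[0,0,2],1],[[0,0,0],[0,0,5],1],[[0,0,0],[0,0,8],1],[[0,0,0],[0,0,11],1],[[0,0,0],[0,0,14],1],[[0,0,0],[0,0,17],1],[[0,0,0],[0,0,19],1],[[0,0,0],[0,0,20],1]]'; python3 -c "
from rig import sensors;s=sensors.sense();print(s['wrist_torque'])"
```

```text
time_s: 13.23
eef_pos: [548.4, -334.8, 147.0]
ee_rot: [0.001, 0.518, 0.856, -0.0]
force: [-0.4, -1.3, 4.0]
grip_width: 0.215
[ 0.02171385 -0.0626452  -0.04465599]
```

```bash
python3 -m jog '[[[0,0,0],[0,0,0.5],1],[[0,0,0],[0,0,1],1],[[0,0,-0.2],[0,0,2],1],[[0,0,-0.3],[0,0,3],1],[[0,0,-0.4],[0,0,4],1],[[0,0,-0.5],[0,0,5],1],[[0,0,-0.5],[0,0,5.5],1],[[0,0,-0.5],[0,0,5.5],1]]'; python3 -c "
from rig import sensors;s=sensors.sense();print(s['wrist_torque'])"
```

```text
time_s: 13.9
eef_pos: [547.8, -334.2, 145.1]
ee_rot: [-0.001, 0.476, 0.879, 0.0]
force: [-0.4, 0.2, -1.9]
grip_width: 0.217
[ 0.01470069  0.00056033 -0.02761566]
```

The lugs are dropping into the slots. Lowering the cap after them.

```bash
python3 -m jog '[[[0,0,-1],[0,0,0],1],[[0,0,-2],[0,0,0],1],[[0,0,-3],[0,0,0],1],[[0,0,-4],[0,0,0],1],[[0,0,-5],[0,0,0],1],[[0,0,-6],[0,0,0],1],[[0,0,-6.5],[0,0,0],1],[[0,0,-6.5],[0,0,0],1]]'; python3 -c "
from rig import sensors;s=sensors.sense();print(s['wrist_torque'])"
```

```text
time_s: 14.57
eef_pos: [548.1, -334.5, 139.3]
ee_rot: [-0.0, 0.477, 0.879, -0.0]
force: [-1.0, 0.4, -0.7]
grip_width: 0.219
[-0.00027912  0.07085439  0.03653986]
```

```bash
python3 -m jog '[[[0,0,-0.3],[0,0,0],1],[[0,0,-0.6],[0,0,0],1],[[0,0,-0.9],[0,0,0],1],[[0,0,-1.1],[0,0,0],1],[[0,0,-1.1],[0,0,0],1],[[0,0,-1.1],[0,0,0],1],[[0,0,-1.1],[0,0,0],1],[[0,0,-1.1],[0,0,0],1]]'; python3 -c "
from rig import sensors;s=sensors.sense();print(s['wrist_torque'])"
```

```text
time_s: 15.23
eef_pos: [548.1, -334.5, 138.6]
ee_rot: [0.0, 0.477, 0.879, -0.0]
force: [-0.8, 0.9, 4.5]
grip_width: 0.216
[0.18238185 0.18998797 0.02529837]
```

The lugs are in the slots: the rim is 10.0 mm above the base. Now screwing clockwise.

```bash
python3 -m jog '[[[0,0,0],[0,0,-1],1],[[0,0,-0.1],[0,0,-3],1],[[0,0,-0.2],[0,0,-5],1],[[0,0,-0.3],[0,0,-7],1],[[0,0,-0.4],[0,0,-9],1],[[0,0,-0.5],[0,0,-11],1],[[0,0,-0.6],[0,0,-13],1],[[0,0,-0.7],[0,0,-15],1]]'; cat > t.py <<'E'
from rig import sensors
import numpy as np
s=sensors.sense();q=s['ee_rot'];print("torque",np.round(s['wrist_torque'],3),"yaw_y",np.degrees(np.arctan2(2*q[2]**2-1,2*q[1]*q[2])).round(2),np.round(s['eef_pos'],2),np.round(s['force'],1))
E
python3 t.py
```

```text
time_s: 15.9
eef_pos: [548.4, -334.6, 138.4]
ee_rot: [0.001, 0.588, 0.809, 0.0]
force: [-0.9, 2.1, 7.9]
grip_width: 0.214
torque [0.33  0.123 0.083] yaw_y 17.93 [ 548.4  -334.58  138.37] [-0.9  2.1  7.9]
```

```bash
python3 -m jog '[[[0,0,-0.1],[0,0,-2],1],[[0,0,-0.2],[0,0,-4],1],[[0,0,-0.3],[0,0,-6],1],[[0,0,-0.4],[0,0,-8],1],[[0,0,-0.5],[0,0,-10],1],[[0,0,-0.6],[0,0,-12],1],[[0,0,-0.7],[0,0,-14],1],[[0,0,-0.8],[0,0,-15],1]]'; python3 t.py
```

```text
time_s: 16.57
eef_pos: [548.4, -334.5, 137.2]
ee_rot: [0.001, 0.689, 0.725, 0.0]
force: [0.7, 2.0, 4.8]
grip_width: 0.213
torque [0.245 0.07  0.026] yaw_y 2.92 [ 548.38 -334.5   137.24] [0.7 2.  4.8]
```

```bash
python3 -m jog '[[[0,0,-0.1],[0,0,-2],1],[[0,0,-0.2],[0,0,-4],1],[[0,0,-0.3],[0,0,-6],1],[[0,0,-0.4],[0,0,-8],1],[[0,0,-0.5],[0,0,-10],1],[[0,0,-0.6],[0,0,-12],1],[[0,0,-0.7],[0,0,-14],1],[[0,0,-0.8],[0,0,-15],1]]'; python3 t.py
```

```text
time_s: 17.23
eef_pos: [548.4, -334.5, 136.4]
ee_rot: [0.001, 0.778, 0.629, 0.0]
force: [0.5, 1.5, 5.1]
grip_width: 0.215
torque [ 0.185 -0.09   0.103] yaw_y -12.07 [ 548.42 -334.53  136.41] [0.5 1.5 5.1]
```

```bash
python3 -m jog '[[[0,0,-0.1],[0,0,-1],1],[[0,0,-0.2],[0,0,-2],1],[[0,0,-0.3],[0,0,-3.5],1],[[0,0,-0.4],[0,0,-5],1],[[0,0,-0.5],[0,0,-6.5],1],[[0,0,-0.5],[0,0,-8],1],[[0,0,-0.5],[0,0,-9],1],[[0,0,-0.5],[0,0,-10],1]]'; python3 t.py
```

```text
time_s: 17.9
eef_pos: [548.4, -334.5, 136.0]
ee_rot: [0.001, 0.829, 0.559, 0.0]
force: [0.4, 1.3, 5.8]
grip_width: 0.216
torque [ 0.316 -0.033  0.034] yaw_y -22.01 [ 548.43 -334.49  136.  ] [0.4 1.3 5.8]
```

```bash
python3 -m jog '[[[0,0,0],[0,0,-0.5],1],[[0,0,-0.1],[0,0,-1],1],[[0,0,-0.1],[0,0,-1.5],1],[[0,0,-0.1],[0,0,-2],1],[[0,0,-0.2],[0,0,-2.5],1],[[0,0,-0.2],[0,0,-3],1],[[0,0,-0.2],[0,0,-3.5],1],[[0,0,-0.2],[0,0,-4],1]]'; python3 t.py
```

```text
time_s: 18.57
eef_pos: [548.5, -334.5, 135.9]
ee_rot: [0.001, 0.848, 0.53, 0.0]
force: [0.4, 1.5, 6.3]
grip_width: 0.214
torque [ 0.353 -0.044 -0.007] yaw_y -25.98 [ 548.48 -334.55  135.91] [0.4 1.5 6.3]
```

```bash
python3 -m jog '[[[0,0,0],[0,0,-0.5],1],[[0,0,-0.1],[0,0,-1],1],[[0,0,-0.1],[0,0,-1.5],1],[[0,0,-0.1],[0,0,-2],1],[[0,0,-0.2],[0,0,-2.5],1],[[0,0,-0.2],[0,0,-3],1],[[0,0,-0.2],[0,0,-3],1],[[0,0,-0.2],[0,0,-3],1]]'; python3 t.py
```

```text
time_s: 19.23
eef_pos: [548.5, -334.6, 135.8]
ee_rot: [0.001, 0.861, 0.508, 0.0]
force: [0.6, 1.1, 6.3]
grip_width: 0.215
torque [ 0.29  -0.038 -0.058] yaw_y -28.96 [ 548.52 -334.56  135.77] [0.6 1.1 6.3]
```

```bash
python3 -m jog '[[[0,0,0],[0,0,-0.5],1],[[0,0,-0.1],[0,0,-1],1],[[0,0,-0.1],[0,0,-1.5],1],[[0,0,-0.1],[0,0,-2],1],[[0,0,-0.1],[0,0,-2.5],1],[[0,0,-0.1],[0,0,-3],1],[[0,0,-0.1],[0,0,-3],1],[[0,0,-0.1],[0,0,-3],1]]'; python3 t.py
```

```text
time_s: 19.9
eef_pos: [548.5, -334.6, 135.7]
ee_rot: [0.001, 0.874, 0.485, 0.0]
force: [0.4, 2.9, 7.2]
grip_width: 0.214
torque [ 0.343 -0.005 -0.01 ] yaw_y -31.96 [ 548.52 -334.58  135.69] [0.4 2.9 7.2]
```

```bash
python3 -m jog '[[[0,0,0],[0,0,-0.5],1],[[0,0,0],[0,0,-1],1],[[0,0,0],[0,0,-1.5],1],[[0,0,0],[0,0,-2],1],[[0,0,-0.1],[0,0,-2.5],1],[[0,0,-0.1],[0,0,-3],1],[[0,0,-0.1],[0,0,-3],1],[[0,0,-0.1],[0,0,-3],1]]'; python3 t.py
```

```text
time_s: 20.57
eef_pos: [548.5, -334.6, 135.6]
ee_rot: [0.001, 0.887, 0.462, 0.0]
force: [0.2, 1.0, 6.5]
grip_width: 0.213
torque [ 0.295 -0.047 -0.069] yaw_y -34.96 [ 548.53 -334.63  135.64] [0.2 1.  6.5]
```

```bash
python3 -m jog '[[[0,0,0],[0,0,-0.5],1],[[0,0,0],[0,0,-1],1],[[0,0,0],[0,0,-1.5],1],[[0,0,0],[0,0,-2],1],[[0,0,-0.1],[0,0,-2.5],1],[[0,0,-0.1],[0,0,-2.5],1],[[0,0,-0.1],[0,0,-2.5],1],[[0,0,-0.1],[0,0,-2.5],1]]'; python3 t.py
```

```text
time_s: 21.23
eef_pos: [548.7, -334.5, 135.6]
ee_rot: [0.001, 0.897, 0.443, 0.001]
force: [1.1, 3.0, 7.1]
grip_width: 0.216
torque [ 0.334 -0.126  0.173] yaw_y -37.45 [ 548.66 -334.55  135.62] [1.1 3.  7.1]
```

```bash
python3 -m jog '[[[0,0,0],[0,0,-0.2],1],[[0,0,0],[0,0,-0.4],1],[[0,0,0],[0,0,-0.6],1],[[0,0,0],[0,0,-0.8],1],[[0,0,0],[0,0,-1],1],[[0,0,0],[0,0,-1],1],[[0,0,0],[0,0,-1],1],[[0,0,0],[0,0,-1],1]]'; python3 t.py
```

```text
time_s: 21.9
eef_pos: [548.7, -334.4, 135.6]
ee_rot: [0.001, 0.9, 0.435, 0.001]
force: [1.5, 2.6, 7.4]
grip_width: 0.215
torque [ 0.438 -0.113  0.337] yaw_y -38.42 [ 548.71 -334.4   135.63] [1.5 2.6 7.4]
```

The torque rises steeply to 0.34 N m at 71.5° while the height no longer changes, so the lugs are on the hard stop. I relieve the load and let go.

```bash
python3 -m jog '[[[0,0,0.1],[0,0,0.5],1],[[0,0,0.3],[0,0,1],1],[[0,0,0.5],[0,0,1.5],1],[[0,0,0.6],[0,0,1.7],1],[[0,0,0.6],[0,0,1.7],1],[[0,0,0.6],[0,0,1.7],1],[[0,0,0.6],[0,0,1.7],1],[[0,0,0.6],[0,0,1.7],1]]' 20; python3 t.py
python3 -m jog '[[[0,0,0],[0,0,0],0.7],[[0,0,0],[0,0,0],0.6],[[0,0,0],[0,0,0],0.5],[[0,0,0],[0,0,0],0.4],[[0,0,0],[0,0,0],0.3],[[0,0,0],[0,0,0],0.2],[[0,0,0],[0,0,0],0.2],[[0,0,0],[0,0,0],0.2]]'
python3 t.py
python3 -m jog '[[[0,0,8],[0,0,0],0.2],[[0,0,18],[0,0,0],0.2],[[0,0,30],[0,0,0],0.2],[[0,0,45],[0,0,0],0.2],[[0,0,60],[0,0,0],0.2],[[0,0,78],[0,0,0],0.2],[[0,0,96],[0,0,0],0.2],[[0,0,110],[0,0,0],0.2]]'
cat > fin.py <<'E'
from h import *
np.set_printoptions(precision=2,suppress=True)
c0=np.array([548.3,-334.1])
for n in ["wrist","top","side"]:
    p=capture(n);X,rr,cc=cloud(p);col=p["color"][rr,cc].astype(int);r=np.hypot(*(X[:,:2]-c0).T)
    if n=="wrist": cv2.imwrite("pics/f.png",p["color"])
    m=(r<45)&(col[:,2]-col[:,0]>50)&(X[:,2]>104)&(X[:,2]<118)
    b=(r<40)&(X[:,2]>130)&(X[:,2]<155)&(col.max(1)<110)
    if m.sum()>20:
        f=m&(r<36);print(n,m.sum(),cv2.minEnclosingCircle(X[m][:,:2].astype(np.float32)),"top",np.median(X[f][:,2]),"tilt",np.linalg.lstsq(np.c_[X[f][:,:2]-c0,np.ones(f.sum())],X[f][:,2],rcond=None)[0]*[57,57,1])
    if b.sum()>20:
        P=X[b];v=np.linalg.svd(P[:,:2]-P[:,:2].mean(0),full_matrices=False)[2];print("  bar ang",np.degrees(np.arctan2(v[0,1],v[0,0])),np.median(P[:,2]))
    if n!="wrist":
        for q in ["claw_hammer","nail_tin"]:
            for o in place_of(p,q)[:1]: print(q,o["p"],np.array(o["centre"]),onplane(p,*o["centre"],0))
E
python3 fin.py
```

```text
time_s: 22.57
eef_pos: [548.7, -334.4, 136.0]
ee_rot: [0.001, 0.894, 0.448, 0.001]
force: [0.5, 2.3, 6.3]
grip_width: 0.215
torque [ 0.361 -0.234  0.018] yaw_y -36.75 [ 548.67 -334.4   136.  ] [0.5 2.3 6.3]
time_s: 23.23
eef_pos: [548.0, -334.5, 135.3]
ee_rot: [-0.0, 0.894, 0.448, -0.0]
force: [-0.0, -0.1, 0.3]
grip_width: 0.798
torque [-0.056  0.04  -0.025] yaw_y -36.74 [ 548.04 -334.51  135.31] [-0.  -0.1  0.3]
time_s: 23.9
eef_pos: [548.3, -334.7, 248.6]
ee_rot: [0.001, 0.894, 0.448, 0.001]
force: [0.2, -0.0, -0.0]
grip_width: 0.798
wrist 3900 ((548.7149658203125, -334.0856628417969), 40.42719268798828) top 111.15766574680696 tilt [ -0.03   0.04 111.17]
  bar ang -127.07045414699655 148.86428208119383
top 91 ((549.1172485351562, -330.3473815917969), 30.062946319580078) top 112.38173302178365 tilt [  0.04   0.82 112.27]
  bar ang -78.51641442338808 149.91410697630442
claw_hammer 0.89 [133.2 239.7] [ 748.4  -126.07    0.  ]
nail_tin 0.96 [160.3 168.5] [675.89  64.1    0.  ]
side 388 ((546.977783203125, -335.8583068847656), 42.22355651855469) top 112.09213708543938 tilt [ -0.08   0.1  112.16]
  bar ang -128.41283568449649 148.49294897195824
claw_hammer 0.57 [193.4 301.1] [ 747.05 -142.42   -0.  ]
nail_tin 0.86 [167.1 249.7] [669.63  74.26   0.  ]
```

View pics/f.png

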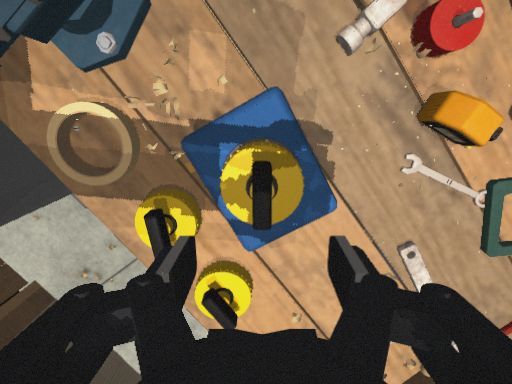

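The view shows the cap seated on the tank at (262, 187), with the bar free of the open fingers. The depth data puts it level, centred, and with its rim about 7.5 mm above the neck base. The bar stayed at the stop angle of -37°. Handing in.

```bash
python3 -c "
from rig import ctrl;print(ctrl.finish_job())"
```

```text
the job is handed in; nothing more can be done
None
```

The yellow cap is screwed home on the blue tank, let go of, and the job is handed in at about 24 s of the 72 s allowed.

**What I did**
- I took the left-most cap by its bar and set it on the neck with the lugs on plain ring. It was level to within 0.05° and centred to about 0.1 mm.
- I turned it about 25° backwards until the lugs dropped. The rim then stood 10.0 mm above the neck base.
- I screwed it clockwise about 71° to the hard stop. Torque rose to 0.34 N m there while the height stayed constant, and vertical force stayed under about 10 N in the readings I took.
- I relieved the load, opened the gripper and raised it clear.

**Last checks**
- **Height:** the rim is about 7.5 mm above the base by camera. Just before I took the load off, the arm's own reading was about 7.0 mm. The camera figure is at the top of the 6 to 7.5 mm home range.
- **Tilt and angle:** tilt is 0.05° or less in the wrist view. The bar is at the angle where the torque began to rise, so it did not spring back. The top camera's fits disagreed (0.8° tilt, a different bar angle), but they rest on few pixels and I gave them no weight.
- **Bystanders:** I kept clear of the hammer and the nail tin. The network's positions for them shifted by about 10 mm between pictures, which I take for network noise. I did not confirm this with a closer look.

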